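# Angle the long tube rack past the post into its bay

### The job

Push the long white tube rack into the blue bay with your fingertips: nudge one end and then the other so that it angles past the yellow-and-black post, and leave it fully home, lying flat against the bay's back wall along its whole length. The rack must slide on the table all the way - do not lift, carry or tip it - and leave everything else standing where it is.

Things in the scene. Friction and masses are not known exactly. Their poses are not given: they have to be found in the camera images.
- rack: White plastic rack, loose, about 0.18 to 0.35 kg, a straight bar 240 mm long (its y), 36 mm wide (its x), 28 mm high, with a row of 12 green tube caps standing up to 42 mm above the table; the caps and tubes are fixed in it, and stay 6 mm in from the long faces and 13 mm in from the ends. Origin: centre of the underside. It lies flat on the table, long axis within about 0.4 rad of world y at the start.
- rack_center (a point): Centre of the rack's white bar, 14 mm above its underside.
- rack_left (a point): Middle of the rack's end face at its own +y end (towards the robot's left), 14 mm above the underside.
- rack_right (a point): Middle of the rack's end face at its own -y end (towards the robot's right), 14 mm above the underside.
- bay: The bay, fixed to the table: three blue walls 10 mm thick and 30 mm high round a grey patch flush with the table, open towards the robot. Inside it is 270 mm long (its y) and 55 mm deep (its x). Origin: on the table at the middle of the open mouth; x points into the bay, so the mouth is the line x = 0, the back wall's face lies at x = +55 mm, the side walls' inner faces at y = +135 mm and y = -135 mm (both run from x = 0 to x = 65 mm). It is turned up to 0.12 rad.
- post: Yellow-and-black striped round steel post, 22 mm in diameter and 60 mm high, fixed in the table just outside the mouth of the bay, its axis about 18 mm in front of the mouth line and about 45 mm inside the side wall at one end of the bay, sometimes the left end, sometimes the right. Origin: centre of its foot. The gap from it to the far side wall is too short for the rack to go straight in: the rack's end nearest the post has to go in between post and back wall first.
- plug: Flat steel cover, 22 mm in diameter, flush with the table, over the unused post hole at the other end of the bay; things slide freely across it. Origin: its centre.
- tipbox: Bystander: teal pipette-tip box 120 x 80 x 55 mm on the robot's right. Origin: centre of the underside.
- vial_l: Bystander: small clear vial with a purple cap, 32 mm in diameter, 60 mm high, standing just outside the bay's left side wall. Origin: centre of the underside.
- vial_r: Bystander: small clear vial with a green cap, 32 mm in diameter, 60 mm high, standing just outside the bay's right side wall. Origin: centre of the underside.
- reagent: Bystander: amber bottle 60 mm in diameter, 130 mm high, on the robot's left. Origin: centre of the underside.
- labels: Bystander: roll of paper labels lying flat, 64 mm in diameter, 30 mm high, on the robot's left. Origin: centre of the underside.

How it is judged (in metres and radians):
At the end, for the whole second after the job is handed in: The rack lies flat on the table inside the bay, between its side walls, both of its ends within 8 mm of the back wall, at rest (x of each of rack_left, rack_right in the frame of bay above 0.029 m and x of rack_center in the frame of bay below 0.045 m and y of rack_center in the frame of bay between -0.02 and 0.02 m and angle between rack's own z axis and vertical below 0.05 rad and height (world z) of rack below 0.006 m and linear speed of rack below 0.01 m/s); the robot touches nothing.
It fails at once if the rack is lifted off the table (over 12 mm) or tipped (height (world z) of rack_center above 0.026 m or angle between rack's own z axis and vertical above 0.2 rad).
It fails at once if a bystander (tip box, vial, bottle or label roll) is knocked over or more than 30 mm out of place (distance of any of tipbox, vial_l, vial_r, reagent, labels from where it was at the start of the episode above 0.03 m or angle between any of tipbox, vial_l, vial_r, reagent, labels's own z axis and vertical above 0.5 rad).
It also fails if it takes over 72 s, if anything falls off the work surface, if the arm or the gripper's body presses on something with over 40 N, if the wrist force passes 120 N, or if a joint passes its speed limit or range.

### The arm

A 6-joint arm with a two-finger parallel gripper is mounted at the origin on the work surface. World frame = base frame: x ahead of the robot, y to its left, z up, the work surface at z = 0. Lengths are in m, angles in degrees, forces in N, time in s.
With the tool pointing down it reaches from about 0.4 to 0.825 m from the base axis. Payload 7 kg.
Tool frame: the origin (TCP) lies at the very end of the fingers, on their centre line; the grasp point (between the pads) lies 19 mm behind it (grasp_offset is the x of the grasp point in the tool frame, in m); x points along the fingers, y is the direction in which the jaws open and shut, and the axes are right-handed (so a half turn about x gives the same grasp; the last joint's range is limited). The gripper opens to 88 mm and grips with 3 to 60 N. Pads are 19 mm wide; open, the fingers measure 130 mm over their backs; the gripper's body (78 mm by 193 mm) begins 47 mm behind the grasp point.
Start: joints at [87.955, 20.546, 0.682, 0, -70.136, -16.507], TCP at [0.215, 0.64, 0.227] pointing down, gripper open.
Joint ranges: [-176.03, 176.03], [-82.01, 121.73], [-58.28, 71.71], [-173.87, 95.51], [-174.79, -0.11], [-173.66, 173.66]. Speed limits (degrees/s): [136.94, 136.94, 172.46, 180, 180, 180].

### API

Orientations are given as [roll, pitch, yaw] about the fixed x, y, z axes, in that order (R = Rz(yaw) Ry(pitch) Rx(roll)).
In Python, from plant import get_obs, snapshot, close_job, grasp_offset gives the robot as it stands.
- The arm moves only by the tool carry_out, never from a script. Its argument "series" is a list that holds one entry, the list of rows, each a list of 6 numbers: the shift along the tool's x, y, z in mm, then the turn, a rotation vector about the tool's x, y, z in degrees. A call has 1 to 10 rows; each row is the pose to reach, as a shift and turn from the pose commanded when the call began, along the tool's axes at that moment; what a row does not reach only later rows make up. A row lasts 1/8 s, in which the tool goes at most 62.5 mm and 10.7 degrees, less where a joint would pass 70% of its speed; a pose out of reach is approached as far as the arm can. A call with a gripper value outside its range is refused whole. "hand" is the gripper's target within -1 to 1 (shut at 1, half-way at 0, fully open at -1), set as the call begins (left out, the last holds). The fingers move at their own pace and stop on an object; the grip force is fixed at half the most. Time passes only in rows, so rows that repeat a pose let the fingers close. It gives the time, the measured TCP pose, the force and the opening at its end, in the units of the state.
- get_obs(): the state, without advancing time (a new reading comes with each control period).
- snapshot(name): name is "scene" or "top" or "wrist"; returns a dict with "color" (400x640x3 uint8, red, green, blue), "fx", "fy", "cx", "cy" (pixels), "dist_coeffs" ([k1, k2, p1, p2, k3] as OpenCV has them; the pictures are not rectified), "eye" and "attitude" of the camera in the world. Camera axes: x right, y down, z forward; pixel columns grow to the right and rows downward; lengths in m; the calibration is good to about 2 mm. A picture is of the moment at which its call begins. There is no depth.
- close_job(): hands the job in, once; it reports no verdict.
The state is a dict: "clock": time; "joint_pos": joint angles; "qvel": joint speeds; "tau": joint torques, N m; "tool_pos": TCP position; "orientation": TCP orientation; "force": force on the tool from outside, world axes, zero at the start; "moment": the same for the moment, N m; "opening": finger opening in m.
Only numpy, scipy, OpenCV 4.12 (cv2) and the standard library are available. Lean on these libraries where they do the work, as an engineer would, in place of code of your own. Each camera call takes 0.05 s, during which the arm holds its last target.

## Working session

There is one attempt and no reset: what is moved stays moved. The work goes in short steps, Python scripts to look and compute and a tool call to move; the robot and the scene stay as the last step left them, time stands still between calls to the robot, and variables do not carry over. Pictures are saved under pics/ and viewed, and the job is handed in when it is done.

Besides the shell and the picture viewer there is one more tool, called after "Emit:" as name(argument=value, ...), one argument or row to a line, values as JSON. carry_out: Moves the arm, as the interface text tells. Its arguments: {"type":"object","properties":{"series":{"type":"array","items":{"type":"array","items":{"type":"array","items":{"type":"number"}}}},"hand":{"type":"number"}},"required":["series"]}

```bash
mkdir -p pics; ls
python3 - <<'E'
from plant import *
import cv2
o=get_obs(); print(o); print(grasp_offset)
for n in ["scene","top"]:
    s=snapshot(n); cv2.imwrite(f"pics/{n}0.png",s["color"][:,:,::-1])
    print(n,{k:v for k,v in s.items() if k!="color"})
E
```

```text
pics
{'clock': 0.0, 'joint_pos': array([ 8.79558445e+01,  2.05937853e+01,  6.31571610e-01, -1.97731382e-02,
       -7.01359250e+01, -1.65057067e+01]), 'qvel': array([-0.01257599, -0.04024573,  0.04732049, -0.04262853,  0.0037939 ,
        0.0337759 ]), 'tau': array([-3.04603818e-04, -5.82714272e+01,  2.93052453e+01,  6.99722573e+00,
        6.85457155e-03, -1.72159080e-04]), 'tool_pos': array([0.21462227, 0.63943412, 0.22558053]), 'orientation': array([  95.78235131,   89.90011596, -102.77424552]), 'force': array([-0.24286397, -0.30602599, -0.27733446]), 'moment': array([-0.02454926,  0.04299913,  0.03453996]), 'opening': 0.08744435773522448}
-0.0188
scene {'fx': 384.84010417322133, 'fy': 384.84010417322133, 'cx': 321.33403205378556, 'cy': 198.971357672342, 'dist_coeffs': array([0.00299397, 0.        , 0.        , 0.        , 0.        ]), 'eye': array([1.26779641, 0.57442568, 0.64858728]), 'attitude': array([-124.17501818,    0.24557884,  129.0169991 ])}
top {'fx': 366.8946851312517, 'fy': 366.8946851312517, 'cx': 320.77306308008656, 'cy': 199.86893376152156, 'dist_coeffs': array([-0.04449211,  0.        ,  0.        ,  0.        ,  0.        ]), 'eye': array([0.44223806, 0.02363042, 1.26050468]), 'attitude': array([-172.17793567,   -1.52819229,  -91.18986464])}
```

View pics/top0.png

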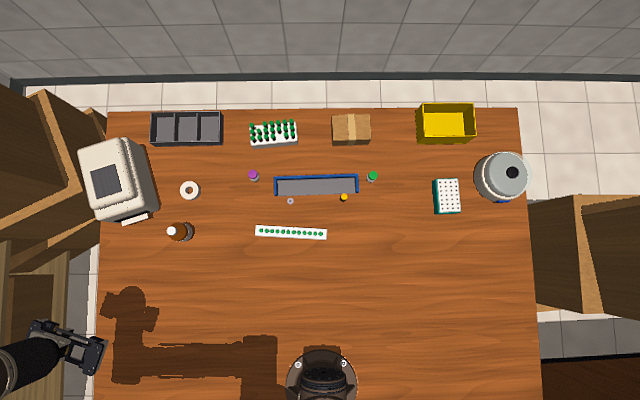

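View pics/scene0.png

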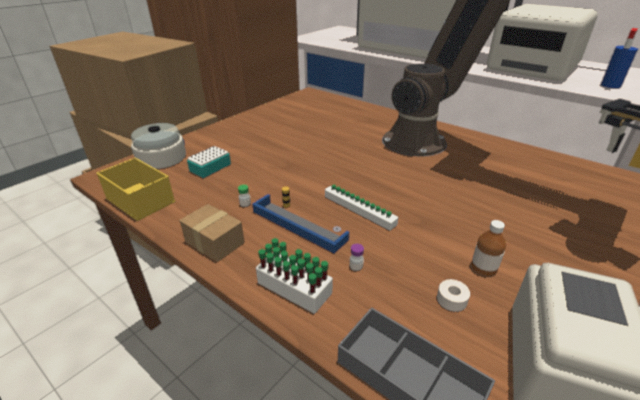

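Top view: the bay spans about (275-358, 175-195), with the post at its right end (344,197) and the plug at its left (291,201). The rack is at (255-327, 226-239). I'll enlarge this for precise corners.

Run:
```python
import cv2
im=cv2.imread("pics/top0.png")
c=im[165:245,245:385]
cv2.imwrite("pics/top0c.png",cv2.resize(c,None,fx=5.7,fy=5.7,interpolation=cv2.INTER_CUBIC))
im=cv2.imread("pics/scene0.png")
c=im[170:280,230:410]
cv2.imwrite("pics/scene0c.png",cv2.resize(c,None,fx=4.4,fy=4.4,interpolation=cv2.INTER_CUBIC))
```

```text
(no output)
```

View pics/top0c.png

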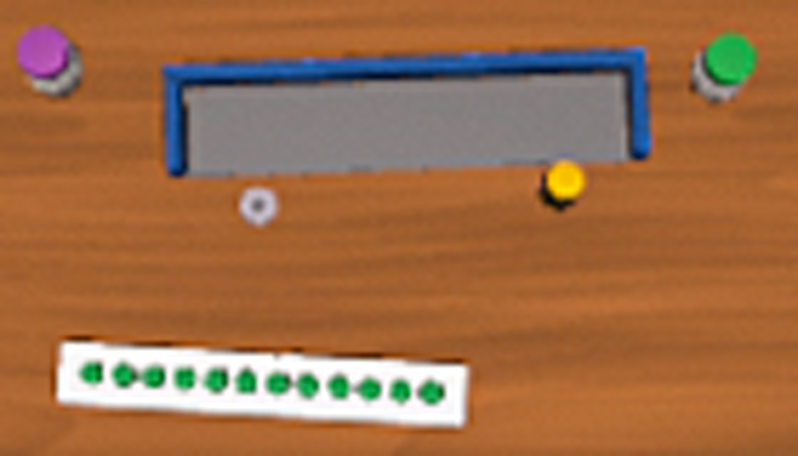

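View pics/scene0c.png

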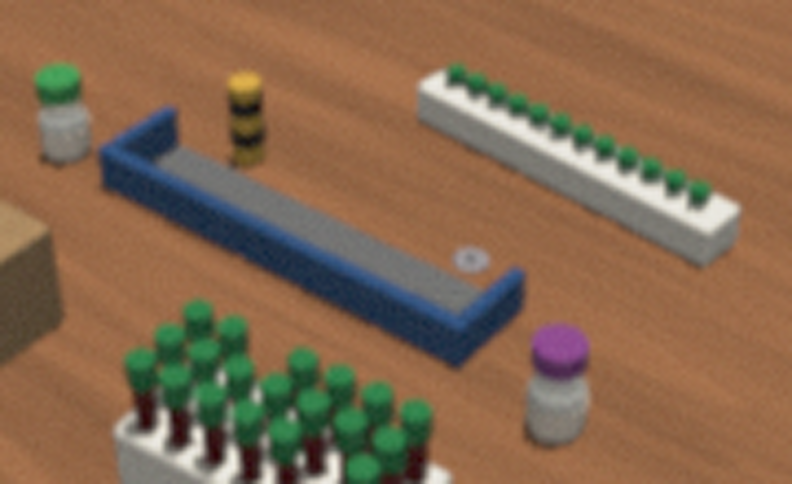

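```bash
cat > h.py <<'E'
import numpy as np, cv2
from scipy.spatial.transform import Rotation as R
from scipy.optimize import least_squares
from plant import *
K=lambda s:np.array([[s["fx"],0,s["cx"]],[0,s["fy"],s["cy"]],[0,0,1]])
def ray(s,uv):
    p=cv2.undistortPoints(np.array(uv,float).reshape(-1,1,2),K(s),np.array(s["dist_coeffs"])).reshape(-1,2)
    d=np.c_[p,np.ones(len(p))]@R.from_euler('xyz',s["attitude"],degrees=True).as_matrix().T
    return d
def toz(s,uv,z):
    d=ray(s,uv); e=np.array(s["eye"]); z=np.broadcast_to(z,len(d))
    return e+d*((z-e[2])/d[:,2])[:,None]
def proj(s,P):
    A=R.from_euler('xyz',s["attitude"],degrees=True).as_matrix()
    q=(np.atleast_2d(P)-s["eye"])@A
    return cv2.projectPoints(q,np.zeros(3),np.zeros(3),K(s),np.array(s["dist_coeffs"]))[0].reshape(-1,2)
def crop(x0,y0,f,pts): return (np.array(pts,float)+.5)/f-.5+np.array([x0,y0])
def fitpose(s,uv,loc,x0=(0.6,0,0)):
    loc=np.array(loc,float)
    def T(p):
        c,n=np.cos(p[2]),np.sin(p[2])
        return np.c_[p[0]+c*loc[:,0]-n*loc[:,1],p[1]+n*loc[:,0]+c*loc[:,1],loc[:,2]]
    r=least_squares(lambda p:(proj(s,T(p))-uv).ravel(),x0)
    return r.x,r.fun.reshape(-1,2)
E
python3 - <<'E'
from h import *
s=snapshot("top")
C=lambda p:crop(245,165,5.7,p)
p,r=fitpose(s,C([(60,342),(467,366),(463,427),(57,403)]),[(.018,.12,.028),(.018,-.12,.028),(-.018,-.12,.028),(-.018,.12,.028)])
print("rack top",p,np.abs(r).max(),r.round(2).tolist())
p,r=fitpose(s,C([(163,67),(645,49),(176,174),(641,157)]),[(.065,.145,.03),(.065,-.145,.03),(0,.14,.03),(0,-.14,.03)])
print("bay top",p,r.round(2).tolist())
b=p
print("post",toz(s,C([(565,180)]),.06)," plug",toz(s,C([(258,206)]),0), "vials",toz(s,C([(44,51),(731,59)]),.06))
def inb(b,P): 
    c,n=np.cos(b[2]),np.sin(b[2]);d=np.array(P)[:2]-b[:2];return (c*d[0]+n*d[1],-n*d[0]+c*d[1])
print(inb(b,toz(s,C([(565,180)]),.06)[0]),inb(b,toz(s,C([(258,206)]),0)[0]))
s=snapshot("scene")
C=lambda p:crop(230,170,4.4,p)
p,r=fitpose(s,C([(418,87),(739,211),(703,240)]),[(.018,-.12,.028),(-.018,.12,.028),(.018,.12,.028)])
print("rack scene",p,r.round(2).tolist())
p,r=fitpose(s,C([(101,152),(457,328),(173,110),(520,270)]),[(.065,-.145,.03),(.065,.145,.03),(0,-.14,.03),(0,.14,.03)])
print("bay scene",p,r.round(2).tolist())
print("post",toz(s,C([(245,80)]),.06))
# tipbox,bottle etc
s=snapshot("top")
print(toz(s,[(189,190),(172,231),(447,196)],.05))
E
```

```text
rack top [ 0.50395129  0.090699   -0.07752602] 0.31637536453641246 [[0.02, -0.03], [0.09, -0.02], [0.21, 0.02], [-0.32, 0.02]]
bay top [0.63246481 0.00171551 0.02159216] [[-0.08, -0.0], [0.09, 0.09], [-0.41, 0.02], [0.4, -0.12]]
post [[ 0.61759963 -0.08812143  0.06      ]]  plug [[0.61355641 0.09352673 0.        ]] vials [[ 0.69880148  0.21411494  0.06      ]
 [ 0.68785775 -0.18809918  0.06      ]]
(np.float64(-0.016801334721315793), np.float64(-0.08949504739653193)) (np.float64(-0.01692173844793197), np.float64(0.09219805920020611))
rack scene [ 0.50753409  0.09202961 -0.10628935] [[-0.25, -0.34], [0.1, 0.47], [0.12, -0.24]]
bay scene [0.63428462 0.00292902 0.01488706] [[-1.04, -0.84], [0.72, 0.92], [0.16, -0.73], [0.04, -0.0]]
post [[ 0.61591546 -0.08905718  0.06      ]]
[[ 0.64856936  0.42623591  0.05      ]
 [ 0.51310407  0.47853533  0.05      ]
 [ 0.61379189 -0.43985848  0.05      ]]
```

```bash
cat >> h.py <<'E'
def cur():
    o=get_obs(); M=R.from_euler('xyz',o["orientation"],degrees=True).as_matrix(); return o,M
def down(yaw): # tool y axis at world angle yaw(deg)
    a=np.radians(yaw); x=np.array([0,0,-1.]); y=np.array([np.cos(a),np.sin(a),0]); return np.c_[x,y,np.cross(x,y)]
def rows(targets):
    "targets: (x,y,z,yaw) world -> shift mm / turn deg in current tool axes"
    o,M=cur()
    for x,y,z,yaw in targets:
        sh=M.T@(np.array([x,y,z])-o["tool_pos"])*1000
        rv=R.from_matrix(M.T@down(yaw)).as_rotvec(degrees=True)
        print(sh.round(1).tolist(),rv.round(2).tolist(), "dist %.0f"%np.linalg.norm(sh),"ang %.0f"%np.linalg.norm(rv))
B=(0.633,0.002,0.0205)
def b2w(p): c,n=np.cos(B[2]),np.sin(B[2]); return np.array([B[0]+c*p[0]-n*p[1],B[1]+n*p[0]+c*p[1]])
def w2b(p): c,n=np.cos(B[2]),np.sin(B[2]);d=np.array(p)[:2]-np.array(B[:2]);return np.array([c*d[0]+n*d[1],-n*d[0]+c*d[1]])
E
python3 - <<'E'
from h import *
o,M=cur(); print(M.round(3)); print("tool y yaw",np.degrees(np.arctan2(M[1,1],M[0,1])), o["joint_pos"].round(1))
rows([(.44,.085,.2,-90+(-4.8)),(.44,.085,.2,90-4.8)])
E
```

```text
[[-0.    -0.318 -0.948]
 [-0.001 -0.948  0.318]
 [-1.     0.001 -0.   ]]
tool y yaw -108.55515761918183 [ 88.   20.6   0.7  -0.  -70.1 -16.5]
[26.5, 454.2, -390.1] [-13.76, -0.0, -0.05] dist 599 ang 14
[26.5, 454.2, -390.1] [166.24, -0.07, 0.0] dist 599 ang 166
```

Emit:
carry_out(
  series=[
    [[26, 454, -390, -13.8, 0, 0], [26, 454, -390, -13.8, 0, 0], [26, 454, -390, -13.8, 0, 0], [26, 454, -390, -13.8, 0, 0], [26, 454, -390, -13.8, 0, 0], [26, 454, -390, -13.8, 0, 0], [26, 454, -390, -13.8, 0, 0], [26, 454, -390, -13.8, 0, 0], [26, 454, -390, -13.8, 0, 0], [26, 454, -390, -13.8, 0, 0]],
  ],
  hand=-1,
)

```text
clock: 1.5
tool_pos: [0.4404, 0.083, 0.2007]
orientation: [-140.7, 90.0, 34.5]
force: [-0.2, 0.9, -0.8]
opening: 0.0876
```

Run:
```python
from h import *
o,M=cur(); print(o["clock"],o["tool_pos"],o["joint_pos"].round(1),o["force"],o["opening"]); print("yaw",np.degrees(np.arctan2(M[1,1],M[0,1])))
rows([(.455,.094,.06,-95),(.455,.094,.009,-95)])
for n in ["top","wrist"]:
    s=snapshot(n); cv2.imwrite(f"pics/{n}1.png",s["color"][:,:,::-1])
```

```text
1.5 [0.4403571  0.08297786 0.20066565] [ 36.   -0.2 -28.8   0.  -61.4  49.1] [-0.21942503  0.9471635  -0.75275229] 0.08762466098060641
yaw -94.84336056917732
[140.7, -12.2, -13.6] [0.16, -0.02, 0.01] dist 142 ang 0
[191.7, -12.2, -13.6] [0.16, -0.02, 0.01] dist 193 ang 0
```

View pics/wrist1.png

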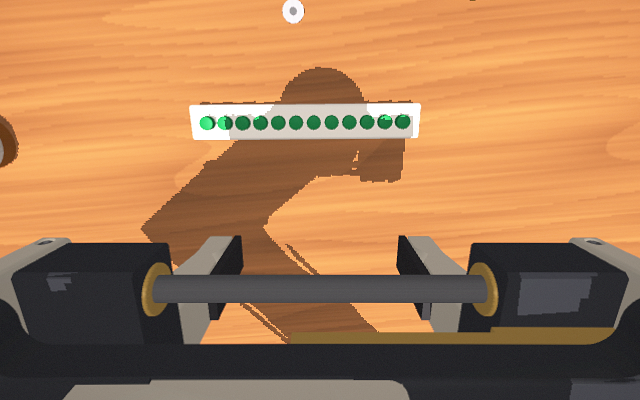

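View pics/top1.png

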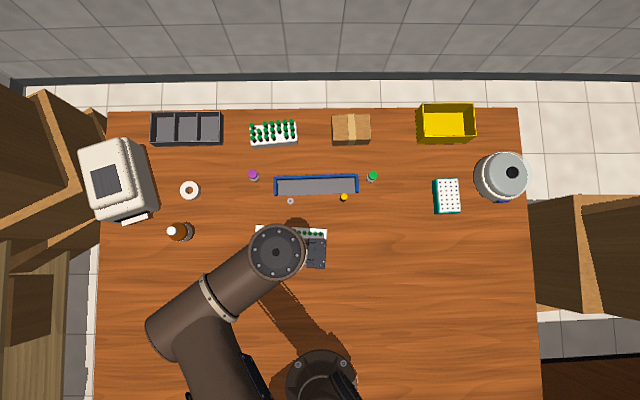

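The wrist view shows the rack ahead at (190-420, 103-140), parallel to the jaws. I'll lower the fingers behind it.

Emit:
carry_out(
  series=[
    [[50, -12, -14, 0, 0, 0], [100, -12, -14, 0, 0, 0], [150, -12, -14, 0, 0, 0], [180, -12, -14, 0, 0, 0], [192, -12, -14, 0, 0, 0], [192, -12, -14, 0, 0, 0]],
  ],
)

```text
clock: 2.35
tool_pos: [0.4549, 0.0964, 0.0085]
orientation: [46.4, 89.9, -138.3]
force: [0.4, 0.0, 0.8]
opening: 0.0876
```

Run:
```python
from h import *
o,M=cur(); print(o["clock"],o["tool_pos"],o["force"],o["opening"])
# arc of rack: 
c0=np.array([.504,.0907]);a0=-.078;c1=np.array([.593,.1032]);a1=.3205
for t in [0,.2,.4,.6,.8,1]:
    a=a0+t*(a1-a0); 
    # circular arc: rotate about ICR
    d=c1-c0; dth=a1-a0; m=(c0+c1)/2; icr=m+np.array([-d[1],d[0]])/2/np.tan(dth/2)
    th=t*dth; v=c0-icr; cc=icr+np.array([np.cos(th)*v[0]-np.sin(th)*v[1],np.sin(th)*v[0]+np.cos(th)*v[1]])
    n=np.array([np.cos(a),np.sin(a)]); p=cc-.0275*n
    print(cc,np.degrees(a)); rows([(p[0],p[1],.009,-90+np.degrees(a))])
```

```text
2.35 [0.45494876 0.09642239 0.00845487] [0.39409835 0.04061297 0.80138964] 0.08760107357650712
[0.504  0.0907] -4.469070802020421
[-0.6, 1.8, -21.9] [-0.26, 0.04, -0.04] dist 22 ang 0
[0.52208583 0.09034071] 0.09740282517224036
[-0.6, 2.8, -40.0] [-4.82, 0.04, -0.04] dist 40 ang 5
[0.54014286 0.09142247] 4.663876452364902
[-0.6, 2.5, -58.2] [-9.39, 0.04, -0.04] dist 58 ang 9
[0.55805645 0.09393843] 9.230350079557564
[-0.6, 0.6, -76.3] [-13.96, 0.04, -0.04] dist 76 ang 14
[0.57571286 0.09787259] 13.796823706750224
[-0.6, -2.7, -94.2] [-18.52, 0.05, -0.03] dist 94 ang 19
[0.593  0.1032] 18.363297333942885
[-0.6, -7.3, -111.7] [-23.09, 0.05, -0.03] dist 112 ang 23
```

Emit:
carry_out(
  series=[
    [[0, 1, -8, 0, 0, 0], [0, 2, -16, 0, 0, 0], [0, 2, -22, -0.3, 0, 0], [0, 2.5, -31, -2.5, 0, 0], [0, 2.8, -40, -4.8, 0, 0], [0, 2.7, -49, -7, 0, 0], [0, 2.5, -58, -9.4, 0, 0], [0, 2.5, -58, -9.4, 0, 0]],
  ],
)

```text
clock: 3.35
tool_pos: [0.5134, 0.0888, 0.0087]
orientation: [-161.3, 90.0, 23.3]
force: [0.3, -0.0, -0.5]
opening: 0.0875
```

Run:
```python
from h import *
o,M=cur(); print(o["clock"],o["tool_pos"],o["force"],o["opening"]);print("yaw",np.degrees(np.arctan2(M[1,1],M[0,1])))
for n in ["top","wrist"]:
    s=snapshot(n); cv2.imwrite(f"pics/{n}2.png",s["color"][:,:,::-1])
```

```text
3.35 [0.51338695 0.08876836 0.00871668] [ 0.30456645 -0.02000743 -0.53233547] 0.08745919269537843
yaw -85.40075439331027
```

View pics/wrist2.png

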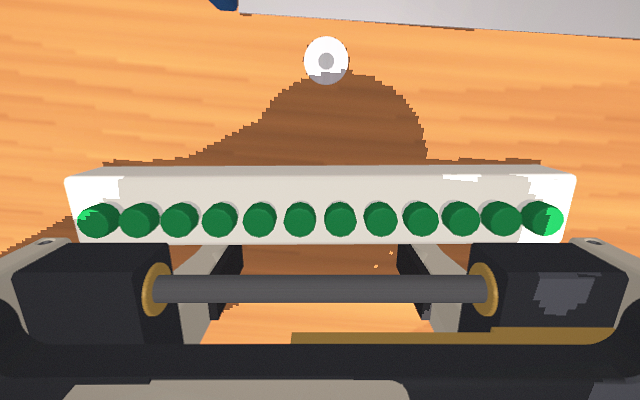

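View pics/top2.png

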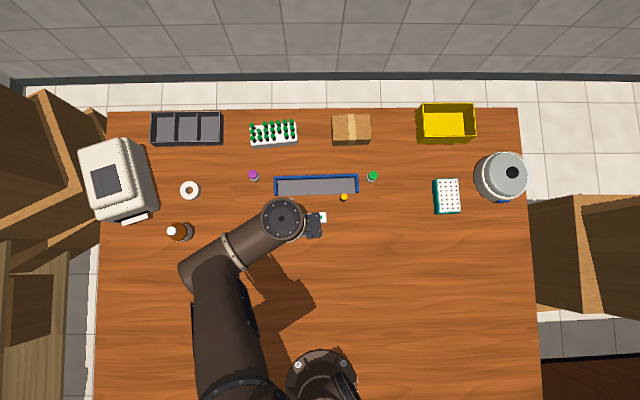

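Run:
```python
from h import *
for cc,a in [((.55805,.0939),9.23),((.5757,.0979),13.8),((.593,.1032),18.36)]:
    n=np.array([np.cos(np.radians(a)),np.sin(np.radians(a))]); p=np.array(cc)-.0275*n
    rows([(p[0],p[1],.009,-90+a)])
```

```text
[-0.4, 0.8, -18.2] [-4.66, -0.01, 0.01] dist 18 ang 5
[-0.4, 0.4, -36.4] [-9.23, -0.02, 0.01] dist 36 ang 9
[-0.4, -1.4, -54.5] [-13.79, -0.02, 0.01] dist 55 ang 14
```

Emit:
carry_out(
  series=[
    [[0, 0.5, -9, -2.3, 0, 0], [0, 0.8, -18, -4.7, 0, 0], [0, 0.6, -27, -7, 0, 0], [0, 0.4, -36, -9.2, 0, 0], [0, -0.4, -45, -11.5, 0, 0], [0, -1.4, -54.5, -13.8, 0, 0], [0, -1.4, -54.5, -13.8, 0, 0]],
  ],
)

```text
clock: 4.32
tool_pos: [0.567, 0.0949, 0.0086]
orientation: [-175.0, 90.0, 23.4]
force: [0.7, -0.9, -0.5]
opening: 0.0879
```

Run:
```python
from h import *
o,M=cur(); print(o["clock"],o["tool_pos"],o["force"],o["opening"]);print("yaw",np.degrees(np.arctan2(M[1,1],M[0,1])))
for n in ["scene","wrist"]:
    s=snapshot(n); cv2.imwrite(f"pics/{n}3.png",s["color"][:,:,::-1])
im=cv2.imread("pics/scene3.png")
cv2.imwrite("pics/scene3c.png",cv2.resize(im[170:280,230:410],None,fx=4.4,fy=4.4,interpolation=cv2.INTER_CUBIC))
```

```text
4.325 [0.56703211 0.09485155 0.00855987] [ 0.69679219 -0.87988797 -0.47069842] 0.0879279447127335
yaw -71.60213859104618
```

View pics/wrist3.png

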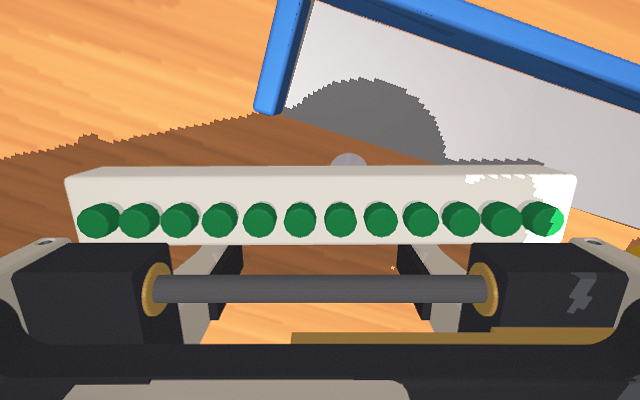

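View pics/scene3c.png

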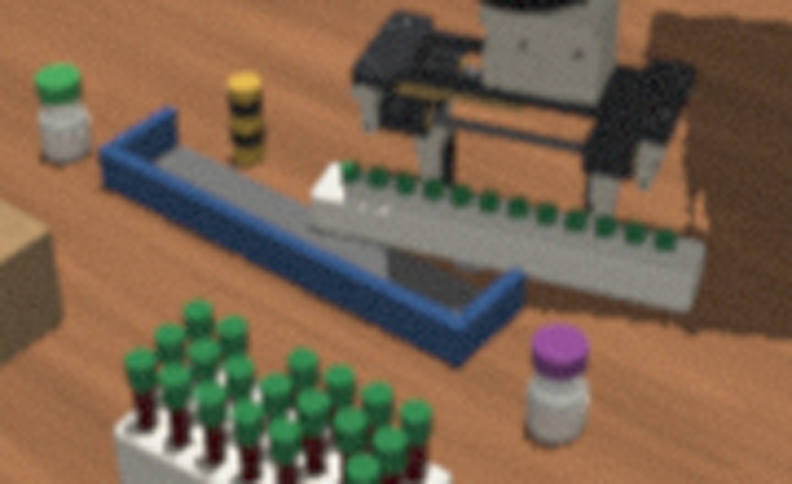

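Run:
```python
from h import *
s=snapshot("wrist"); print(s["eye"],s["attitude"])
loc=[(.018,.12,.028),(.018,-.12,.028),(-.018,.12,.028),(-.018,-.12,.028)]
p,r=fitpose(s,np.array([(65,178),(577,177),(78,244),(562,244)]),loc,(.593,.103,.32)); print(p,r.round(1).tolist())
p,r=fitpose(s,np.array([(65,178),(577,177)]),loc[:2],(.593,.103,.32)); print("far",p,r.round(1).tolist(), w2b(p),p[2]-B[2])
# project bay model & post into wrist for check
print(proj(s,[(*b2w((0,.135)),.03),(*b2w((0,.145)),.03),(*b2w((.055,.135)),.03),(*b2w((0,.135)),0)]).round(0), proj(s,[(*b2w((-.017,.092)),0)]))
```

```text
[0.6422663  0.11992144 0.16716357] [ 1.62963459e+02 -1.60972904e-02 -7.16242183e+01]
[0.59508454 0.10365879 0.32143696] [[-5.0, -1.8], [4.1, -1.2], [0.1, 3.3], [0.9, 2.9]]
far [0.59404792 0.10310199 0.32262873] [[-3.9, 1.0], [3.9, 1.0]] [-0.03687145  0.1018792 ] 0.302128728709041
[[273. 119.]
 [250. 112.]
 [310. -24.]
 [281. 116.]] [[348.4293151  170.27388106]]
```

Emit:
carry_out(
  series=[
    [[0, 0, 12, 0, 0, 0], [-30, 0, 12, 0, 0, 0], [-80, -30, 12, 10, 0, 0], [-120, -60, 12, 20, 0, 0], [-120, -90, 12, 30, 0, 0], [-120, -120, 12, 40, 0, 0], [-120, -145, 12, 50, 0, 0], [-120, -145, 12, 60, 0, 0], [-120, -145, 12, 70, 0, 0], [-120, -145, 12, 80, 0, 0]],
  ],
  hand=1,
)

```text
clock: 5.72
tool_pos: [0.5084, 0.228, 0.1284]
orientation: [70.9, 90.0, -171.0]
force: [-0.1, 0.3, -0.1]
opening: 0.0005
```

Run:
```python
from h import *
o,M=cur(); print(o["clock"],o["tool_pos"],o["joint_pos"].round(1),o["opening"]);print("yaw",np.degrees(np.arctan2(M[1,1],M[0,1])))
c=np.array([.594,.103]);a=.3216; d=np.array([-np.sin(a),np.cos(a)])
p=c+d*(.12+.0095+.012); print(p)
yaw=-180+np.degrees(a)
rows([(*p,.12,yaw),(*p,.009,yaw)])
```

```text
5.725 [0.50844028 0.22801297 0.12840274] [ 44.3  14.4 -21.9  -0.  -53.7 -16.2] 0.0005471801006250692
yaw -151.89298404853702
[0.54927398 0.23724542]
[8.4, -40.4, -11.1] [9.68, 0.01, -0.02] dist 43 ang 10
[119.4, -40.4, -11.1] [9.68, 0.01, -0.02] dist 127 ang 10
```

Emit:
carry_out(
  series=[
    [[0, -20, -5, 5, 0, 0], [8, -40, -11, 9.7, 0, 0], [50, -40, -11, 9.7, 0, 0], [95, -40, -11, 9.7, 0, 0], [119, -40, -11, 9.7, 0, 0], [119, -40, -11, 9.7, 0, 0]],
  ],
)

```text
clock: 6.48
tool_pos: [0.548, 0.2364, 0.0077]
orientation: [109.7, 89.7, -141.6]
force: [-1.1, -0.1, 0.0]
opening: 0.0006
```

Run:
```python
from h import *
o,M=cur(); print(o["clock"],o["tool_pos"],o["force"],o["opening"]);print("yaw",np.degrees(np.arctan2(M[1,1],M[0,1])))
for n in ["scene","wrist"]:
    s=snapshot(n); cv2.imwrite(f"pics/{n}4.png",s["color"][:,:,::-1])
s=snapshot("wrist")
print("post",proj(s,[(.617,-.0885,.06),(.617,-.0885,0)]), "rack pred", proj(s,[(.594+x*np.cos(.3216)-y*np.sin(.3216),.103+x*np.sin(.3216)+y*np.cos(.3216),.028) for x,y in[(.018,.12),(-.018,.12),(.018,-.12),(-.018,-.12)]]).round(0).tolist())
```

```text
6.475 [0.54796911 0.23640132 0.00772904] [-1.14838354 -0.06750471  0.04147603] 0.000633122614773083
yaw -161.2860510590821
post [[  968.20939796 -4023.72422174]
 [  476.6852263   -889.84388655]] rack pred [[286.0, 226.0], [359.0, 227.0], [259.0, -657.0], [401.0, -656.0]]
```

View pics/wrist4.png

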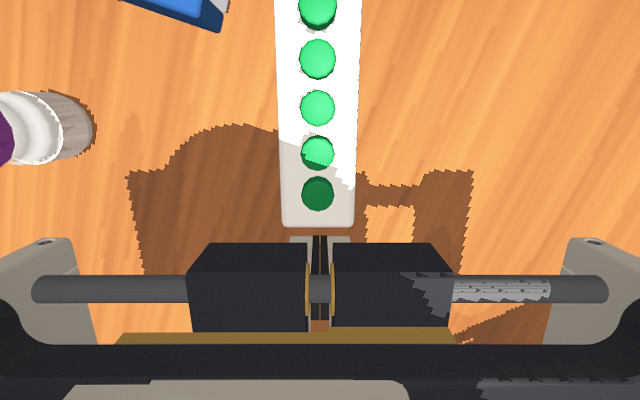

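The rack's end sits at (281-354, 227), centred on the closed fingers at column 318. Now the axial push.

Emit:
carry_out(
  series=[
    [[0, 0, -6, 0, 0, 0], [0, 0, -12, 0, 0, 0], [0, 0, -19, 0, 0, 0], [0, 0, -26, 0, 0, 0], [0, 0, -33, 0, 0, 0], [0, 0, -40, 0, 0, 0], [0, 0, -47, 0, 0, 0], [0, 0, -54, 0, 0, 0], [0, 0, -60, 0, 0, 0], [0, 0, -60, 0, 0, 0]],
  ],
)

```text
clock: 7.88
tool_pos: [0.569, 0.1801, 0.0093]
orientation: [111.7, 89.9, -139.6]
force: [0.5, 0.6, -0.3]
opening: 0.0003
```

Run:
```python
from h import *
o,M=cur(); print(o["clock"],o["tool_pos"],o["force"],o["opening"]);print("yaw",np.degrees(np.arctan2(M[1,1],M[0,1])))
for n in ["scene","wrist","top"]:
    s=snapshot(n); cv2.imwrite(f"pics/{n}5.png",s["color"][:,:,::-1])
im=cv2.imread("pics/scene5.png")
cv2.imwrite("pics/scene5c.png",cv2.resize(im[170:280,230:410],None,fx=4.4,fy=4.4,interpolation=cv2.INTER_CUBIC))
im=cv2.imread("pics/top5.png")
cv2.imwrite("pics/top5c.png",cv2.resize(im[165:245,245:385],None,fx=5.7,fy=5.7,interpolation=cv2.INTER_CUBIC))
```

```text
7.875 [0.56904743 0.18013639 0.00928849] [ 0.50247959  0.57650466 -0.30447487] 0.00028663669600551656
yaw -161.2981453341903
```

View pics/wrist5.png

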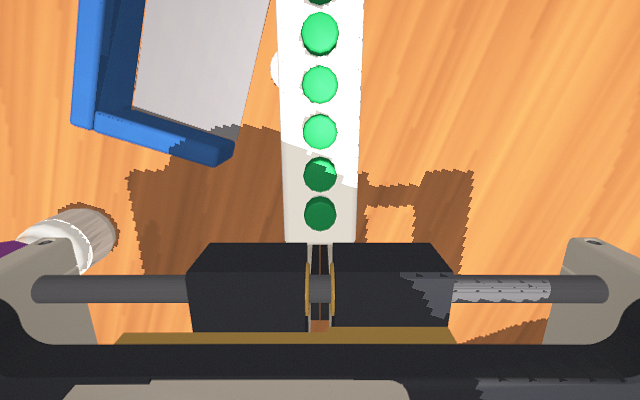

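View pics/scene5c.png

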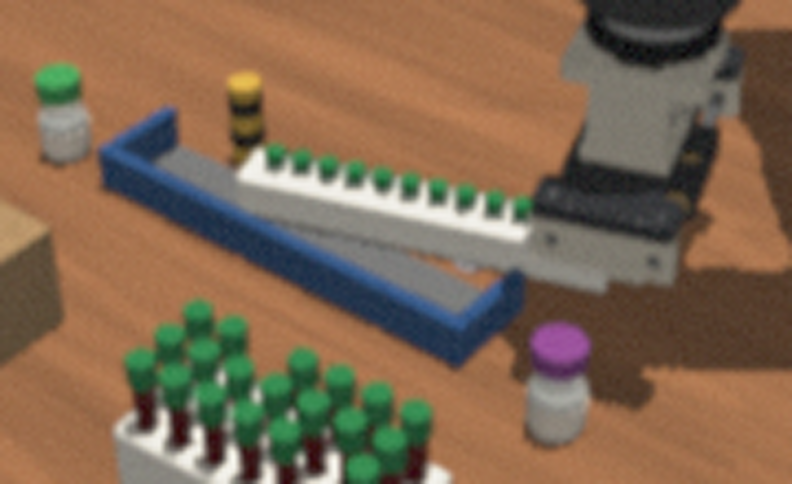

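View pics/top5c.png

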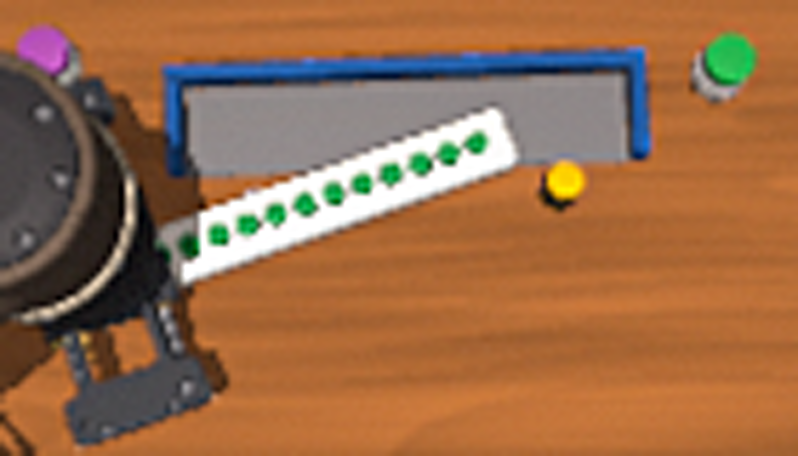

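Run:
```python
from h import *
s=snapshot("top")
C=lambda p:crop(245,165,5.7,p)
p,r=fitpose(s,C([(500,107),(518,161),(180,285)]),[(.018,-.12,.028),(-.018,-.12,.028),(-.018,.12,.028)],(.6,.05,.3))
print("rack",p,r.round(2).tolist())
# direct: line-only
q=toz(s,C([(500,107),(518,161),(180,285)]),.028); print(q)
b=w2b(p); th=p[2]-B[2]; print(b,th)
fc=b+np.array([.018*np.cos(th)+.12*np.sin(th), .018*np.sin(th)-.12*np.cos(th)]); print("far right corner bay",fc)
post=np.array([-.0172,-.0895]); n=np.array([-np.cos(th),-np.sin(th)])
print("post dist from far face",(post-fc)@n, "need .047")
# corner x when yc=-.12
L=(fc[1]+.12)/np.cos(th); print("travel",L,"x then",fc[0]+L*np.sin(th))
```

```text
rack [0.61411541 0.04670336 0.34168481] [[2.01, -1.22], [2.64, -0.96], [-4.56, 2.02]]
[[ 0.66714217 -0.05335752  0.028     ]
 [ 0.6342147  -0.06329929  0.028     ]
 [ 0.56348048  0.13840761  0.028     ]]
[-0.01796427  0.04508107] 0.3211848145992301
far right corner bay [ 0.03699817 -0.06309993]
post dist from far face 0.05976085136244688 need .047
travel 0.05996663733225239 x then 0.05592909940516947
```

Emit:
carry_out(
  series=[
    [[0, 0, -7, 0, 0, 0], [0, 0, -14, 0, 0, 0], [0, 0, -21, 0, 0, 0], [0, 0, -28, 0, 0, 0], [0, 0, -35, 0, 0, 0], [0, 0, -42, 0, 0, 0], [0, 0, -48, 0, 0, 0], [0, 0, -54, 0, 0, 0], [0, 0, -59, 0, 0, 0], [0, 0, -59, 0, 0, 0]],
  ],
)

```text
clock: 9.32
tool_pos: [0.5883, 0.1247, 0.0096]
orientation: [179.9, 90.0, -71.4]
force: [0.1, 0.3, 0.2]
opening: 0.0005
```

Run:
```python
from h import *
o,M=cur(); print(o["clock"],o["tool_pos"],o["force"],o["opening"]);print("yaw",np.degrees(np.arctan2(M[1,1],M[0,1])))
s=snapshot("top"); cv2.imwrite(f"pics/top6.png",s["color"][:,:,::-1])
im=cv2.imread("pics/top6.png")
cv2.imwrite("pics/top6c.png",cv2.resize(im[165:245,245:385],None,fx=5.7,fy=5.7,interpolation=cv2.INTER_CUBIC))
```

```text
9.325 [0.58834432 0.12473213 0.0096198 ] [0.07097318 0.25079875 0.20947674] 0.0005246619007481944
yaw -161.27284391906505
```

View pics/top6c.png

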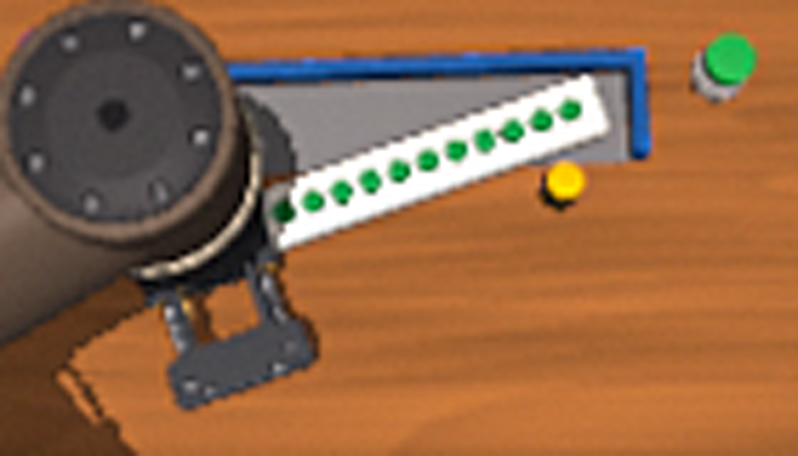

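Emit:
carry_out(
  series=[
    [[0, 0, 10, 0, 0, 0], [-40, 0, 12, 0, 0, 0], [-80, 0, 12, -10, 0, 0], [-100, 5, 0, -20, 0, 0], [-100, 10, -15, -30, 0, 0], [-100, 20, -35, -40, 0, 0], [-100, 30, -55, -50, 0, 0], [-100, 40, -75, -60, 0, 0], [-100, 42, -95, -70, 0, 0], [-100, 42, -95, -80, 0, 0]],
  ],
  hand=-1,
)

```text
clock: 10.62
tool_pos: [0.5789, 0.0213, 0.1097]
orientation: [163.4, 90.0, -7.6]
force: [-0.5, 0.9, -0.1]
opening: 0.0873
```

Run:
```python
from h import *
o,M=cur(); print(o["clock"],o["tool_pos"],o["joint_pos"].round(1),o["opening"]);print("yaw",np.degrees(np.arctan2(M[1,1],M[0,1])))
rows([(.5806,.017,.11,-71.5),(.5806,.017,.009,-71.5)])
for n in ["wrist"]:
    s=snapshot(n); cv2.imwrite(f"pics/{n}7.png",s["color"][:,:,::-1])
```

```text
10.625 [0.57892646 0.02127938 0.10966679] [ 21.4  17.5 -20.4   0.  -52.1  77.6] 0.08733409186249061
yaw -80.97285421492403
[-0.3, 4.5, -1.0] [-9.47, -0.01, -0.0] dist 5 ang 9
[100.7, 4.5, -1.0] [-9.47, -0.01, -0.0] dist 101 ang 9
```

View pics/wrist7.png

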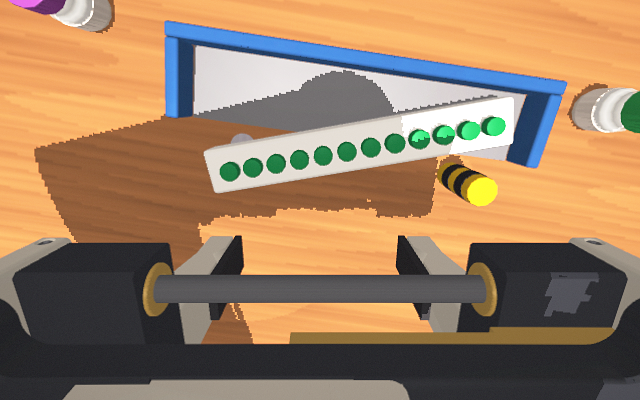

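Run:
```python
from h import *
s=snapshot("wrist")
p,r=fitpose(s,np.array([(166,22),(566,83),(167,117),(536,167)]),[(.065,.145,.03),(.065,-.145,.03),(0,.145,.03),(0,-.145,.03)]);print("bay",p,r.round(1).tolist())
im=cv2.imread("pics/wrist7.png")
cv2.imwrite("pics/wrist7c.png",cv2.resize(im[80:210,190:530],None,fx=2.3,fy=2.3,interpolation=cv2.INTER_CUBIC))
```

```text
bay [0.63275024 0.00253065 0.03004803] [[-2.5, -0.9], [3.0, -0.8], [-2.3, 1.1], [1.9, 2.9]]
```

View pics/wrist7c.png

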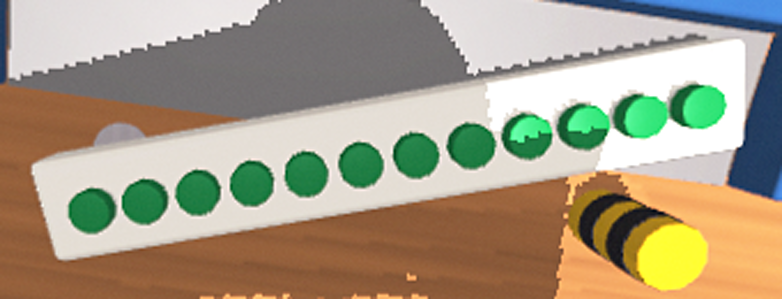

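Run:
```python
from h import *
s=snapshot("wrist")
B2=(0.6328,0.0025,.026)
p,r=fitpose(s,crop(190,80,2.3,[(33,163),(743,40),(60,260),(743,148)]),[(.018,.12,.028),(.018,-.12,.028),(-.018,.12,.028),(-.018,-.12,.028)],(.63,0,.32))
print(p,r.round(1).tolist(), w2b(p), p[2]-B[2])
a=p[2]; d=np.array([-np.sin(a),np.cos(a)]); n=np.array([np.cos(a),np.sin(a)])
for k in(.042,):
    q=p[:2]+.03*d-k*n; print(q); rows([(*q,.11,-90+np.degrees(a)),(*q,.009,-90+np.degrees(a))])
```

```text
[6.30233429e-01 1.86914677e-04 3.21400487e-01] [[-2.6, -0.1], [2.6, -0.7], [-2.0, 1.5], [1.7, 0.8]] [-0.00280316 -0.00175599] 0.3009004867069403
[0.58090721 0.01538312]
[-0.4, 7.0, -1.0] [-9.83, -0.0, 0.0] dist 7 ang 10
[100.6, 7.0, -1.0] [-9.83, -0.0, 0.0] dist 101 ang 10
```

Emit:
carry_out(
  series=[
    [[0, 4, -1, -5, 0, 0], [0, 7, -1, -9.8, 0, 0], [40, 7, -1, -9.8, 0, 0], [80, 7, -1, -9.8, 0, 0], [100, 7, -1, -9.8, 0, 0], [100.5, 7, -1, -9.8, 0, 0]],
  ],
)

```text
clock: 11.52
tool_pos: [0.5798, 0.0151, 0.0076]
orientation: [1.2, 89.8, -160.4]
force: [-0.7, -0.0, 0.3]
opening: 0.0876
```

Run:
```python
from h import *
o,M=cur(); print(o["clock"],o["tool_pos"],o["force"],o["opening"]);print("yaw",np.degrees(np.arctan2(M[1,1],M[0,1])))
c0=np.array([.6302,.0002]);a0=.3214
# target: bay centre x=.055-.018, theta 0
bw=B
# rotate about far right corner, then its x goes to wall
n=lambda a:np.array([np.cos(a),np.sin(a)]); d=lambda a:np.array([-np.sin(a),np.cos(a)])
corner=c0+.018*n(a0)-.12*d(a0); print("corner bay",w2b(corner))
for th in [.30,.2,.1,.03,0.0]:
    a=B[2]+th; f=(.30-th)/.3
    cor=b2w(w2b(corner)+np.array([(.055-w2b(corner)[0])*f,0])); c=cor-.018*n(a)+.12*d(a)
    # pusher offset along rack relative
    q=c+.03*d(a)-.0275*n(a); print(th,w2b(c),q); rows([(*q,.009,-90+np.degrees(a))])
```

```text
11.525 [0.57984174 0.01513772 0.007574  ] [-0.72522463 -0.0308295   0.3288346 ] 0.08755998802840419
yaw -71.60743428289496
corner bay [ 0.04992054 -0.1110158 ]
0.3 [-0.00273794 -0.00169479] [0.59474649 0.02005815]
[-1.5, 0.0, -15.7] [0.03, 0.19, -0.0] dist 16 ang 0
0.2 [0.01013218 0.00301614] [0.60967252 0.02848211]
[-1.5, -3.3, -32.5] [5.76, 0.19, -0.01] dist 33 ang 6
0.1 [0.02341676 0.00658769] [0.62536996 0.03554304]
[-1.6, -5.0, -49.6] [11.49, 0.19, -0.02] dist 50 ang 11
0.03 [0.03290069 0.00839028] [0.63674249 0.03963653]
[-1.6, -5.3, -61.7] [15.5, 0.19, -0.03] dist 62 ang 16
0.0 [0.037     0.0089842] [0.64169888 0.04117074]
[-1.7, -5.2, -66.9] [17.22, 0.19, -0.03] dist 67 ang 17
```

Emit:
carry_out(
  series=[
    [[-1, 0, -8, 0, 0, 0], [-1, 0, -15, 0, 0, 0], [-1, -1.5, -24, 2.8, 0, 0], [-1, -3.3, -32, 5.7, 0, 0], [-1, -4.2, -41, 8.6, 0, 0], [-1, -5, -49, 11.4, 0, 0], [-1, -5.2, -56, 13.7, 0, 0], [-1, -5.3, -61, 15.4, 0, 0], [-1, -5.3, -61, 15.4, 0, 0]],
  ],
)

```text
clock: 12.65
tool_pos: [0.6379, 0.0397, 0.0105]
orientation: [-165.2, 89.9, 17.9]
force: [-0.8, 1.2, 0.5]
opening: 0.0877
```

Run:
```python
from h import *
o,M=cur(); print(o["clock"],o["tool_pos"],o["force"],o["opening"]);print("yaw",np.degrees(np.arctan2(M[1,1],M[0,1])))
for n in ["top","wrist"]:
    s=snapshot(n); cv2.imwrite(f"pics/{n}8.png",s["color"][:,:,::-1])
im=cv2.imread("pics/top8.png")
cv2.imwrite("pics/top8c.png",cv2.resize(im[165:245,245:385],None,fx=5.7,fy=5.7,interpolation=cv2.INTER_CUBIC))
```

```text
12.65 [0.63785535 0.03965313 0.01054924] [-0.81259991  1.20943309  0.48668739] 0.08767808807021879
yaw -86.85245655012405
```

View pics/wrist8.png

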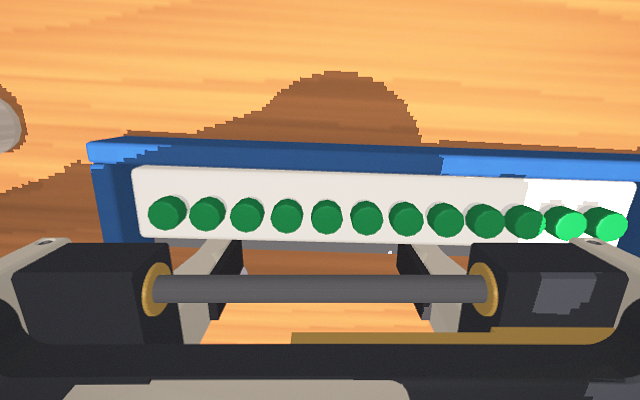

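View pics/top8c.png

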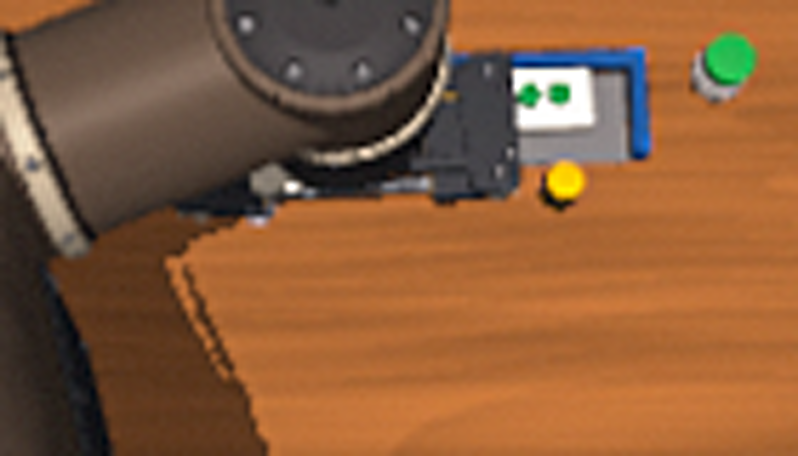

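Emit:
carry_out(
  series=[
    [[0, 0, -1, 1, 0, 0], [0, 0, -3, 1.9, 0, 0], [0, 0, -5, 1.9, 0, 0], [0, 0, -6, 1.9, 0, 0], [0, 0, -6, 1.9, 0, 0]],
  ],
)

```text
clock: 13.38
tool_pos: [0.6406, 0.0392, 0.0096]
orientation: [8.3, 89.7, -170.5]
force: [-8.3, 1.3, 6.1]
opening: 0.0878
```

Run:
```python
from h import *
o,M=cur(); print(o["clock"],o["tool_pos"],o["force"],o["moment"]);print("yaw",np.degrees(np.arctan2(M[1,1],M[0,1])))
for n in ["wrist"]:
    s=snapshot(n); cv2.imwrite(f"pics/{n}9.png",s["color"][:,:,::-1])
```

```text
13.375 [0.64057453 0.03921172 0.0095887 ] [-8.2708107   1.3472236   6.06039704] [ 0.27076936  3.0513385  -0.31210754]
yaw -88.81994611867633
```

View pics/wrist9.png

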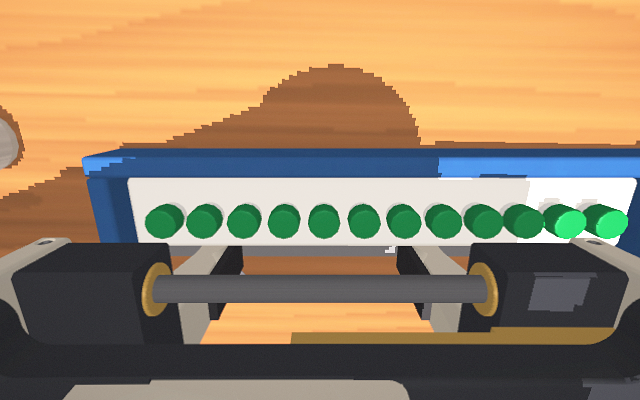

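Emit:
carry_out(
  series=[
    [[0, 0, 4, 0, 0, 0], [0, 0, 12, 0, 0, 0], [0, 0, 25, 0, 0, 0], [-40, 0, 35, 0, 0, 0], [-90, 0, 60, 0, 0, 0], [-140, 0, 110, 0, 0, 0], [-180, 0, 160, 0, 0, 0], [-200, 0, 200, 0, 0, 0], [-200, 0, 200, 0, 0, 0]],
  ],
)

```text
clock: 14.55
tool_pos: [0.4413, 0.0353, 0.2128]
orientation: [-150.0, 89.6, 31.3]
force: [-0.5, 0.3, 0.1]
opening: 0.0877
```

Run:
```python
from h import *
o,M=cur(); print(o["clock"],o["tool_pos"],o["force"])
for n in ["wrist","top","scene"]:
    s=snapshot(n); cv2.imwrite(f"pics/{n}10.png",s["color"][:,:,::-1])
im=cv2.imread("pics/top10.png")
cv2.imwrite("pics/top10c.png",cv2.resize(im[165:245,245:385],None,fx=5.7,fy=5.7,interpolation=cv2.INTER_CUBIC))
im=cv2.imread("pics/scene10.png")
cv2.imwrite("pics/scene10c.png",cv2.resize(im[170:280,230:410],None,fx=4.4,fy=4.4,interpolation=cv2.INTER_CUBIC))
```

```text
14.55 [0.44127736 0.03530092 0.21279294] [-0.5280311   0.31710524  0.1241621 ]
```

View pics/wrist10.png

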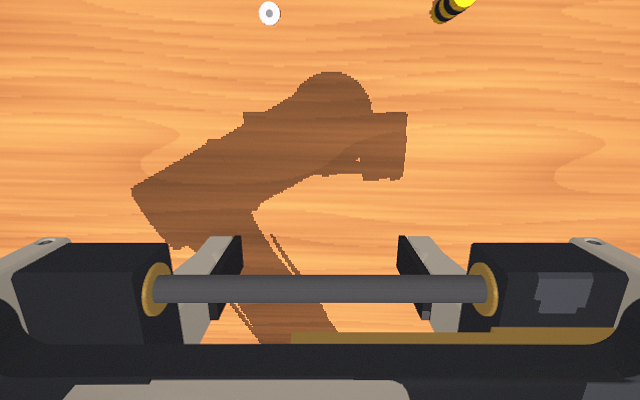

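View pics/top10c.png

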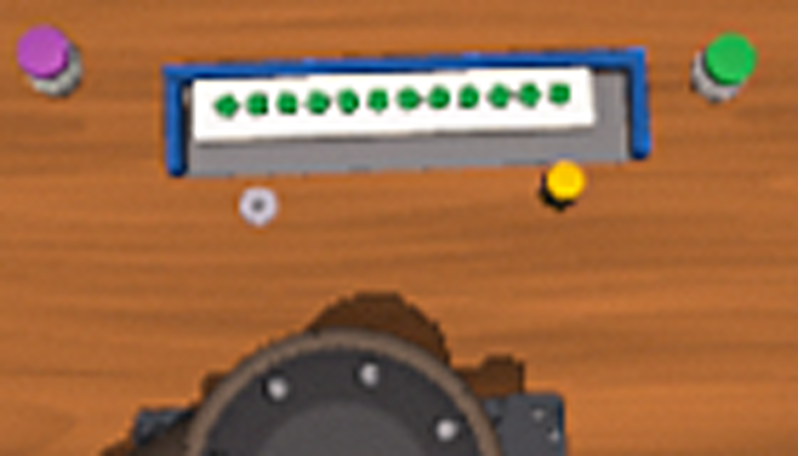

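View pics/scene10c.png

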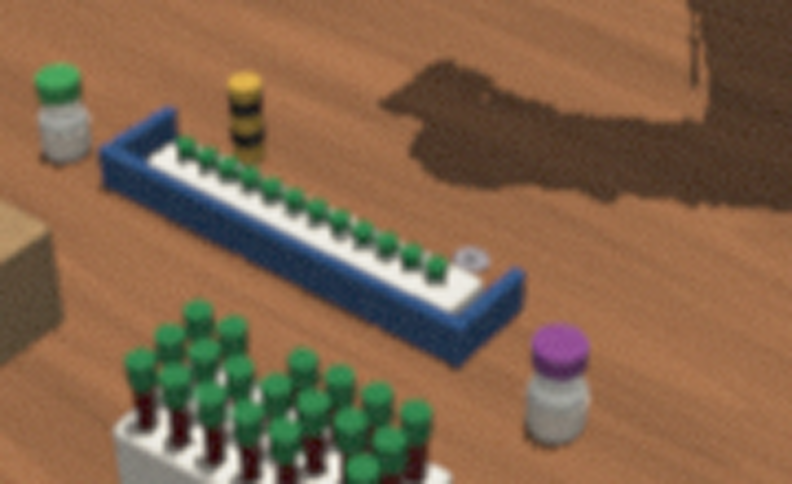

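Run:
```python
from h import *
s=snapshot("top")
C=lambda p:crop(245,165,5.7,p)
rk,r=fitpose(s,C([(193,83),(592,68),(596,126),(193,143)]),[(.018,.12,.028),(.018,-.12,.028),(-.018,-.12,.028),(-.018,.12,.028)])
print("rack",rk,r.round(2).tolist())
by,r=fitpose(s,C([(163,67),(645,49),(176,174),(641,157)]),[(.065,.145,.03),(.065,-.145,.03),(0,.14,.03),(0,-.14,.03)])
print("bay",by)
c,n=np.cos(by[2]),np.sin(by[2]); d=rk[:2]-by[:2]
print("rack in bay",c*d[0]+n*d[1],-n*d[0]+c*d[1],rk[2]-by[2])
im=cv2.imread("pics/top10.png")
cv2.imwrite("pics/top10d.png",cv2.resize(im[170:202,268:364],None,fx=8.3,fy=8.3,interpolation=cv2.INTER_CUBIC))
```

```text
rack [0.66943662 0.0100923  0.02437993] [[-0.1, 0.05], [0.01, -0.07], [-0.11, 0.09], [0.2, -0.07]]
bay [0.63246481 0.00171551 0.02159216]
rack in bay 0.037144054066426055 0.007576598345673621 0.0027877768970863935
```

View pics/top10d.png

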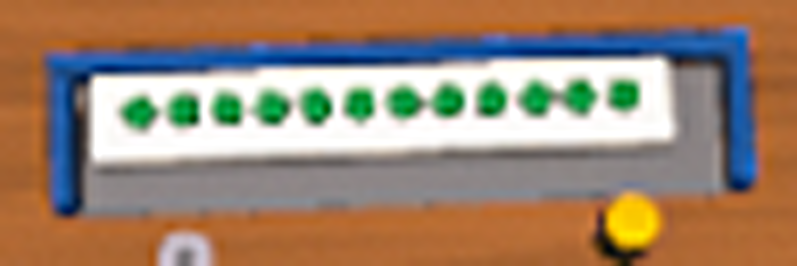

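```bash
python3 -c "
from plant import *
print(close_job())"
```

```text
the job is handed in; nothing more can be done
None
```

The rack is home in the bay and the job is handed in at about 15 s of the 72 s allowed; `close_job()` gives no verdict.

**What I did:**
1. I pushed the near long face with the open fingers, turning the rack about 0.4 rad so its right end led.
2. I pushed the left end with the closed fingers, sliding the right end in behind the post.
3. I swung the left end in with the open fingers and pressed the rack against the back wall. The last press read about 8 N along the push and 6 N vertically on the tool.
4. I backed the fingers straight off and clear of everything.

The rack was only ever pushed along the table, never gripped.

**Last checks, from the top camera after backing off:**

| Check | Measured | Allowed |
|---|---|---|
| Rack centre, x in the bay | 0.037 m | below 0.045 m |
| Both ends, x in the bay | about 0.037 m | above 0.029 m |
| Rack centre, y in the bay | +0.008 m | -0.02 to +0.02 m |

- **Angle to the back wall:** about 0.003 rad, so the rack lies flat along its whole length.
- **Surroundings:** in the top and scene views the two vials are standing where they were. I did not measure the tip box, bottle and label roll again, but the arm never went near them.

**Disagreements:** the wrist camera put the bay's angle at about 0.030 rad and the top camera at 0.022 rad. Positions differed by about 2 mm between cameras, which is well inside the margins. No check failed.

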